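Lay the wooden inlay tiles on their matching coaster blanks

TASK

Lay each of the four wooden inlay tiles flat on the white coaster blank whose drawn outline has its shape and size, centred in the outline and turned to line up with it, ready for gluing. Leave the roll of tape and the cutter where they are.

Things in the scene. Friction and masses are not known exactly. Their poses are not given: they have to be found in the camera images.
- big_hex: Large hexagonal wooden inlay tile, 18 mm thick, loose, flat on the cutting mat (mat top at z = 3 mm); origin at centre of underside. Regular hexagon 60 mm across flats, 69 mm across corners; its x axis points at a corner, and two flats face +y and -y (grip 60 mm wide along y). Top: three rhombic veneers. About 40 g.
- small_hex: Small hexagonal wooden inlay tile, 18 mm thick, loose, flat on the cutting mat (mat top at z = 3 mm); origin at centre of underside. Regular hexagon 36 mm across flats, 42 mm across corners; its x axis points at a corner, and two flats face +y and -y (grip 36 mm wide along y). Top: three rhombic veneers. About 14 g.
- rhombus: Rhombus-shaped wooden inlay tile, 18 mm thick, loose, flat on the cutting mat (mat top at z = 3 mm); origin at centre of underside. All four sides 48 mm, angles 60 and 120 degrees; two sides run along x at y = -21 and y = +21 mm (grip 42 mm along y); the long diagonal (83 mm) lies 30 degrees from +x towards +y. Top half light, half medium wood. About 24 g.
- bar: Bar-shaped wooden inlay tile, 18 mm thick, loose, flat on the cutting mat (mat top at z = 3 mm); origin at centre of underside. Straight rectangular bar 84 mm long (along x) by 20 mm wide (along y, the grip). Top of medium, light and medium wood. About 20 g.
- big_hex_coaster: Round white coaster blank, 110 mm across, 4 mm thick, fixed flat on the mat (mat top at z = 3 mm); origin at centre of underside. Dark 4 mm line about its centre, drawn 3 mm outside the tile's edges: a regular hexagon about 66 mm across flats, the larger of the two hexagons, with a corner on the x axis. The tile matches at any of the six turns of 60 degrees.
- small_hex_coaster: Round white coaster blank, 110 mm across, 4 mm thick, fixed flat on the mat (mat top at z = 3 mm); origin at centre of underside. Dark 4 mm line about its centre, drawn 3 mm outside the tile's edges: a regular hexagon about 42 mm across flats, the smaller of the two hexagons, with a corner on the x axis. The tile matches at any of the six turns of 60 degrees.
- rhombus_coaster: Round white coaster blank, 110 mm across, 4 mm thick, fixed flat on the mat (mat top at z = 3 mm); origin at centre of underside. Dark 4 mm line about its centre, drawn 3 mm outside the tile's edges: a rhombus of 60 and 120 degrees, two sides along x and the long diagonal 30 degrees from +x towards +y, as on the tile. The tile matches at its own yaw or half a turn from it.
- bar_coaster: Round white coaster blank, 110 mm across, 4 mm thick, fixed flat on the mat (mat top at z = 3 mm); origin at centre of underside. Dark 4 mm line about its centre, drawn 3 mm outside the tile's edges: a rectangle about 90 by 26 mm, long side along x. The tile matches at its own yaw or half a turn from it.
- tape_roll: Bystander: cream roll of masking tape lying flat at the mat's left end, 100 mm outside diameter, 24 mm high, loose; origin at the centre of its underside.
- cutter: Bystander: yellow and black closed craft cutter lying at the mat's right end, 140 x 22 x 14 mm, long along its x, loose; origin at the centre of its underside.

How it is judged:
By the outcome, as a careful person would: the job done as asked, in the order asked, and still so for the second after the job is handed in, with the robot touching nothing.
It also fails if it takes over 96 s, if anything falls off the work surface, if the arm or the gripper's body presses on something with over 40 N, if the wrist force passes 120 N, or if a joint passes its speed limit or range.

ROBOT

A 6-joint arm with a two-finger parallel gripper is mounted at the origin on the work surface. World frame = base frame: x ahead of the robot, y to its left, z up, the work surface at z = 0. Lengths are in m, angles in degrees, forces in N, time in s.
With the tool pointing down it reaches from about 0.4 to 0.825 m from the base axis. Payload 7 kg.
Tool frame: the origin (TCP) lies on the centre line of the jaws, within the pads' length; the fingertips stand 19 mm ahead of it and the grasp point (between the pads) is the TCP (r.tip_extent is the distance from the TCP to the fingertips, in m); z points along the fingers, y is the line along which they close (so a half turn about z gives the same grasp; the last joint's range is limited). The gripper opens to 88 mm and grips with 3 to 60 N. Pads are 19 mm wide; open, the fingers measure 130 mm over their backs; the gripper's body (78 mm by 193 mm) begins 47 mm behind the grasp point.
Start: joints at [-55.342, 20.546, 0.682, 0, -70.136, -16.507], TCP at [0.21, -0.641, 0.246] pointing down, gripper open.
Joint ranges: [-176.03, 176.03], [-82.01, 121.73], [-58.28, 71.71], [-173.87, 95.51], [-174.79, -0.11], [-173.66, 173.66]. Speed limits (degrees/s): [136.94, 136.94, 172.46, 180, 180, 180].

INTERFACE

Orientations are given as [roll, pitch, yaw] about the fixed x, y, z axes, in that order (R = Rz(yaw) Ry(pitch) Rx(roll)).
In Python, from plant import r gives the robot as it stands. The module is installed in compiled form; this text tells all that it offers.
- The arm moves only by the tool jog_arm, never from a script. Its argument "deltas" is a list that holds one entry, the list of rows, each a list of 5 numbers: the opening, from -1 (shut) to 1 (fully open), then the shift along the world's x, y, z in cm, then the turn about the world's z in rad. In form: [[[claw, dx, dy, dz, turn], ...]]. A call has 1 to 8 rows; each row shifts and turns the commanded pose from where the row before left it; what a row does not reach is not made up. A row lasts 1/8 s, in which the tool goes at most 62.5 mm and 10.7 degrees, less where a joint would pass 70% of its speed; a pose out of reach is approached as far as the arm can. A call with a gripper value outside its range is refused whole. The fingers move at their own pace and stop on an object; "force" is the grip in N (left out, the last holds). Time passes only in rows, so rows that do not move let the fingers close. It gives the time, the measured TCP pose, the force, the opening and the grip force at its end, in the units of the state.
- r.get_state(): the state, without advancing time (a new reading comes with each control period).
- r.capture(name): name is "scene" or "top"; returns the picture (420x560x3 uint8, blue, green, red); there is no depth.
- r.camera_info(name): a dict with "fx", "fy", "cx", "cy" (pixels), "view" (4x4, takes a point from world to camera coordinates). Camera axes: x right, y up, looking along -z (the intrinsics and any distortion apply to the point x, -y, -z); pixel columns grow to the right and rows downward; lengths in m; the calibration is good to about 2 mm. A picture is of the moment at which its call begins. camera_info takes no time and is no camera call.
- r.close_job(): hands the job in; it is judged then, once.
The state is a dict: "time_s": time; "joints": joint angles; "qd": joint speeds; "joint_torque": joint torques, N m; "tcp_pos": TCP position; "eef_rot": TCP orientation; "contact_force": force on the tool from outside, world axes, zero at the start; "moment": the same for the moment, N m; "gripper_width": finger opening in m; "gripper_force": force on a finger pad.
Only numpy, scipy, OpenCV 4.12 (cv2) and the standard library are available. Lean on these libraries where they do the work, as an engineer would, in place of code of your own. Each camera call takes 0.05 s, during which the arm holds its last target. There are 200 camera calls.

## Working session

There is one attempt and no reset: what is moved stays moved. The work goes in short steps, Python scripts to look and compute and a tool call to move; the robot and the scene stay as the last step left them, time stands still between calls to the robot, and variables do not carry over. Pictures are saved under pics/ and viewed, at most 14 in all, crops included, and the job is handed in when it is done.

Besides the shell and the picture viewer there is one more tool, called after "Request:" by a JSON object that holds its "api" and its "payload". jog_arm: Moves the arm, as the interface text tells. Its arguments: {"type":"object","properties":{"deltas":{"type":"array"},"force":{"type":"number"}},"required":["deltas"]}

```bash
mkdir -p pics
python3 - <<'E'
from plant import r
import cv2,numpy as np
for n in("top","scene"):
    cv2.imwrite(f"pics/{n}0.png",r.capture(n)); print(n,r.camera_info(n))
s=r.get_state();print(s['time_s'],s['tcp_pos'],s['eef_rot'],s['gripper_width'],s['contact_force'])
E
```

```text
top {'fx': 445.21898018191587, 'fy': 445.21898018191587, 'cx': 279.14608146528303, 'cy': 205.3178857932544, 'view': array([[ 0.00687284, -0.99996381,  0.00501399, -0.0125639 ],
       [ 0.99461569,  0.0073544 ,  0.10337088, -0.50192802],
       [-0.10340401,  0.00427654,  0.99463024, -1.05658598],
       [ 0.        ,  0.        ,  0.        ,  1.        ]])}
scene {'fx': 475.88858401261746, 'fy': 475.88858401261746, 'cx': 279.24155482804537, 'cy': 207.8776379966837, 'view': array([[ 0.48296999,  0.87553802,  0.01315955, -0.23585588],
       [-0.51933867,  0.27431635,  0.80934411,  0.21933572],
       [ 0.70500166, -0.39772317,  0.58718731, -1.49617293],
       [ 0.        ,  0.        ,  0.        ,  1.        ]])}
0.1 [ 0.21010857 -0.6410265   0.24473902] [ 1.79913873e+02 -1.00359929e-02 -1.61853079e+02] 0.08787187415909647 [0.10879319 0.30745209 0.89735501]
```

View pics/top0.png

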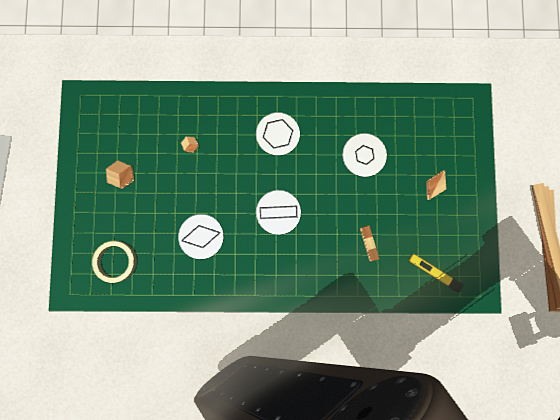

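View pics/scene0.png

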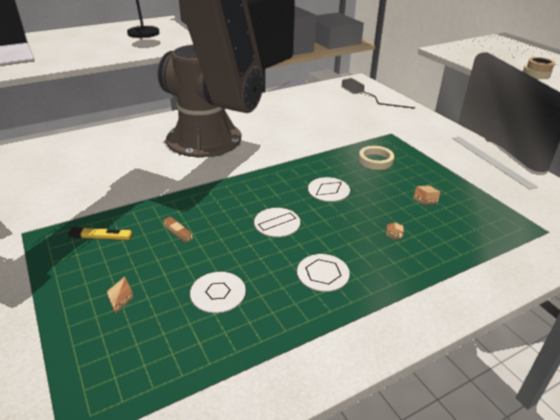

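```bash
cat > v.py <<'E'
import numpy as np,cv2
from scipy.optimize import minimize
from plant import r
S=8
def proj(n,P):
    c=r.camera_info(n);P=np.asarray(P,float);q=P@c['view'][:3,:3].T+c['view'][:3,3]
    return np.c_[c['fx']*q[:,0]/-q[:,2]+c['cx'],c['fy']*-q[:,1]/-q[:,2]+c['cy']]
def ground(n,uv,z):
    c=r.camera_info(n);R=c['view'][:3,:3];o=-R.T@c['view'][:3,3]
    d=R.T@np.array([(uv[0]-c['cx'])/c['fx'],-(uv[1]-c['cy'])/c['fy'],-1]);return (o+d*(z-o[2])/d[2])[:2]
def hexa(f): a=np.deg2rad(np.arange(0,360,60));return f/3**.5*np.c_[np.cos(a),np.sin(a)]
def rho(s,o=0):
    s=s+2*o/np.sin(np.pi/3);a=np.array([s,0]);b=s*np.array([.5,3**.5/2]);return np.array([a+b,b-a,-a-b,a-b])/2
def rect(l,w): return np.array([[l,w],[-l,w],[-l,-w],[l,-w]])/2
def shape(k,o=0):
    return {'big_hex':lambda:hexa(.06+2*o),'small_hex':lambda:hexa(.036+2*o),'rhombus':lambda:rho(.048,o),'bar':lambda:rect(.084+2*o,.02+2*o)}[k]()
SYM={'big_hex':60,'small_hex':60,'rhombus':180,'bar':180}
def verts(k,x,y,t,z0,z1,o=0):
    t=np.deg2rad(t);p=shape(k,o)@np.array([[np.cos(t),np.sin(t)],[-np.sin(t),np.cos(t)]])+[x,y]
    return np.vstack([np.c_[p,0*p[:,0]+z] for z in {z0,z1}])
def masks(im):
    b,g,rr=[im[...,i].astype(float) for i in range(3)]
    wood=np.clip((rr-g)/ (rr+g+b)*8+.5,0,1)     # r>g
    return wood
def fit(n,m,k,p0,z0,z1,o=0,freeo=False):
    """m: float mask (0..1) at native res; fits silhouette"""
    c=proj(n,[[*p0[:2],z0]])[0].astype(int);h=36 if n=='top' else 42
    x0,y0=c-h
    crop=cv2.resize(m[y0:y0+2*h,x0:x0+2*h].astype(np.float32),None,fx=S,fy=S,interpolation=cv2.INTER_CUBIC)
    crop=np.clip(crop,0,1)
    def poly(p): return (cv2.convexHull(proj(n,verts(k,*p[:3],z0,z1,p[3]/1e3 if freeo else o)).astype(np.float32))[:,0]-[x0,y0]+.5)*S-.5
    def cost(q):
        im=np.zeros(crop.shape,np.float32);cv2.fillPoly(im,[np.round(poly(q*sc)*16).astype(np.int32)],1,cv2.LINE_AA,4)
        im=cv2.blur(im,(S,S));return float(((im-crop)**2).sum())/S/S
    sc=np.array([.001,.001,2]+([1] if freeo else []));best=None
    for dt in np.arange(0,SYM[k],15):
        q=np.array([p0[0],p0[1],p0[2]+dt]+([o*1e3] if freeo else []))/sc
        f=minimize(cost,q,method='Nelder-Mead',options=dict(initial_simplex=np.vstack([q]+[q+np.eye(len(q))[i]*3 for i in range(len(q))]),xatol=.01,fatol=.01))
        if best is None or f.fun<best.fun: best=f
    p=best.x*sc;p[2]=(p[2]+SYM[k]/2)%SYM[k]-SYM[k]/2
    return p,best.fun,crop,poly(p)
E
cat > m.py <<'E'
from v import *
im=cv2.imread('pics/top0.png');sc=cv2.imread('pics/scene0.png')
I={'top':im,'scene':sc}
px={'big_hex':(120,175),'small_hex':(190,144),'rhombus':(436,186),'bar':(369,243)}
pc={'big_hex':(278,133),'small_hex':(365,155),'rhombus':(201,236),'bar':(278,212)}
tiles=[]
for k in px:
    for kind in('tile','coaster'):
        row=[]
        for n in('top','scene'):
            if kind=='tile':
                g=ground('top',px[k],.012);p,c,cr,po=fit(n,masks(I[n]),k,[*g,0],.003,.021)
            else:
                g=ground('top',pc[k],.007);gr=I[n].astype(float).min(2)
                u=proj(n,[[*g,.007]])[0].astype(int)
                w=gr[u[1]-40:u[1]+40,u[0]-40:u[0]+40]
                hi=np.percentile(gr[u[1]-8:u[1]+8,u[0]-8:u[0]+8],90)
                f=np.clip((gr/hi),0,1)
                # keep inner white: flood fill by component
                lab=cv2.connectedComponents((f>.72).astype(np.uint8),connectivity=4)[1]
                v=lab[u[1]-2:u[1]+3,u[0]-2:u[0]+3];l=np.bincount(v[v>0]).argmax()
                keep=cv2.dilate((lab==l).astype(np.uint8),np.ones((3,3)))*(1-((lab>0)&(lab!=l)))
                f=np.clip((f-.3)/.7,0,1)*keep
                p,c,cr,po=fit(n,f,k,[*g,0],.007,.007,.001,True)
            print(k,kind,n,np.round(p,4),round(c,1))
            v=cv2.cvtColor((cr*255).astype(np.uint8),cv2.COLOR_GRAY2BGR);cv2.polylines(v,[np.int32(po)],True,(0,0,255),2)
            row.append(cv2.resize(v,(190,145)))
        tiles.append(np.hstack(row))
cv2.imwrite('pics/fit0.png',np.vstack([np.hstack(tiles[i:i+2]) for i in range(0,8,2)]))
E
time python3 m.py
```

```text
big_hex tile top [0.5779 0.3867 7.6683] 3.3
big_hex tile scene [0.5785 0.3858 6.0697] 456.0
big_hex coaster top [ 6.86300e-01 -3.70000e-03 -1.62951e+01  8.35500e-01] 2.1
big_hex coaster scene [ 6.87000e-01 -4.70000e-03 -1.72967e+01  1.37130e+00] 11.9
small_hex tile top [ 0.6553  0.216  21.8323] 2.9
small_hex tile scene [ 0.6554  0.2149 23.9267] 255.8
small_hex coaster top [ 0.6338 -0.2216  8.908   0.8178] 1.4v.py:23: RuntimeWarning: invalid value encountered in divide
  wood=np.clip((rr-g)/ (rr+g+b)*8+.5,0,1)     # r>g
Traceback (most recent call last):
  File "m.py", line 24, in <module>
    p,c,cr,po=fit(n,f,k,[*g,0],.007,.007,.001,True)
              ~~~^^^^^^^^^^^^^^^^^^^^^^^^^^^^^^^^^^
  File "v.py", line 38, in fit
    f=minimize(cost,q,method='Nelder-Mead',options=dict(initial_simplex=np.vstack([q]+[q+np.eye(len(q))[i]*3 for i in range(len(q))]),xatol=.01,fatol=.01))
  File "v.py", line 33, in cost
    im=np.zeros(crop.shape,np.float32);cv2.fillPoly(im,[np.round(poly(q*sc)*16).astype(np.int32)],1,cv2.LINE_AA,4)
                                                                 ~~~~^^^^^^
  File "v.py", line 31, in poly
    def poly(p): return (cv2.convexHull(proj(n,verts(k,*p[:3],z0,z1,p[3]/1e3 if freeo else o)).astype(np.float32))[:,0]-[x0,y0]+.5)*S-.5
                                        ~~~~^^^^^^^^^^^^^^^^^^^^^^^^^^^^^^^^^^^^^^^^^^^^^^^^^^
  File "v.py", line 6, in proj
    c=r.camera_info(n);P=np.asarray(P,float);q=P@c['view'][:3,:3].T+c['view'][:3,3]
ValueError: time passes only in moves, steps and waits

real	0m20.375s
user	0m14.476s
sys	0m2.107s
```

```bash
sed -i 's/^def proj(n,P):/CI={n:r.camera_info(n) for n in("top","scene")}\ndef proj(n,P):/; s/c=r.camera_info(n)/c=CI[n]/; s|wood=.*|wood=np.clip(((rr-g)/(rr+g+b+1)-.03)*12+.5,0,1)|' v.py
time python3 m.py
```

```text
big_hex tile top [0.5779 0.3867 8.2635] 4.2
big_hex tile scene [0.5784 0.3859 7.4275] 264.9
big_hex coaster top [ 6.86300e-01 -3.70000e-03 -1.62951e+01  8.35500e-01] 2.1
big_hex coaster scene [ 6.87000e-01 -4.70000e-03 -1.72967e+01  1.37130e+00] 11.9
small_hex tile top [ 0.6552  0.2159 24.1455] 5.7
small_hex tile scene [ 0.6555  0.2149 21.5479] 248.9
small_hex coaster top [ 0.6338 -0.2216  8.908   0.8178] 1.4
small_hex coaster scene [ 0.6345 -0.2225  8.2609  1.3333] 6.4
rhombus tile top [  0.5582  -0.3968 -58.3142] 4.8
rhombus tile scene [  0.5575  -0.3974 -59.1467] 6.1
rhombus coaster top [ 0.4267  0.1838 72.3591  0.9627] 2.1
rhombus coaster scene [  0.4272   0.1814 -54.5453  26.1142] 212.9
bar tile top [ 0.4131 -0.2293 15.5854] 14.1
bar tile scene [ 0.4121 -0.2298 15.3986] 34.0
bar coaster top [ 4.88000e-01 -6.40000e-03 -8.69486e+01  9.00400e-01] 2.1
bar coaster scene [ 4.87300e-01 -7.80000e-03 -1.10148e+01  1.95421e+01] 347.6
real	0m51.107s
user	0m49.220s
sys	0m0.311s
```

View pics/fit0.png

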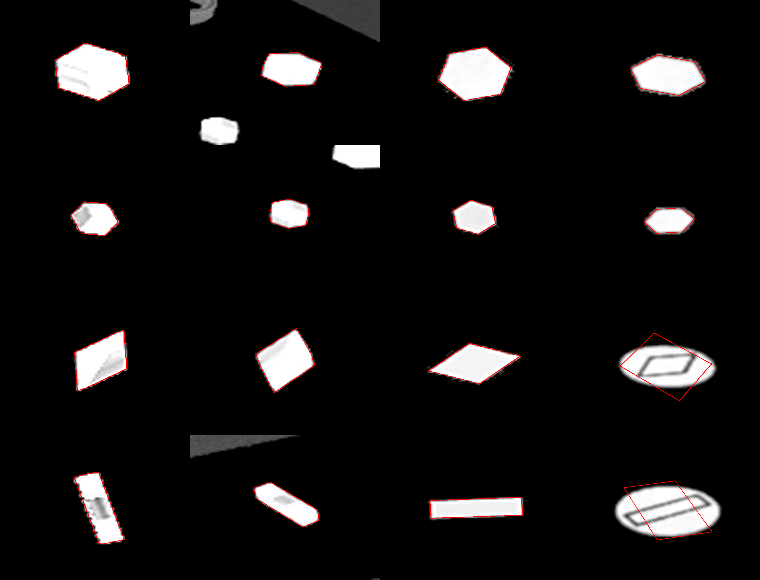

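Request:
{"api": "jog_arm", "payload": {"deltas": [[[0.7, 4.35, 3.05, -1.8, 0.18], [0.7, 4.35, 3.05, -1.8, 0.18], [0.7, 4.35, 3.05, -1.8, 0.18], [0.7, 4.35, 3.05, -1.8, 0.18], [0.7, 4.35, 3.05, -1.8, 0.18], [0.7, 4.35, 3.05, -1.8, 0.18], [0.7, 4.35, 3.05, -1.8, 0.18], [0.7, 4.35, 3.05, -1.8, 0.18]]], "force": 15}}

```text
time_s: 1.1
tcp_pos: [0.5594, -0.3961, 0.1006]
eef_rot: [180.0, 0.0, -79.0]
contact_force: [-0.5, -0.9, -0.6]
gripper_width: 0.0747
gripper_force: 0.0
```

Request:
{"api": "jog_arm", "payload": {"deltas": [[[0.7, -0.08, -0.05, -2.5, 0.18], [0.7, -0.08, -0.05, -2.5, 0.174], [0.7, 0, 0, -1.5, 0], [0.7, 0, 0, -1.0, 0], [-0.3, 0, 0, 0, 0], [-0.3, 0, 0, 0, 0], [-0.3, 0, 0, 0, 0], [-0.3, 0, 0, 0, 0]]]}}

```text
time_s: 2.1
tcp_pos: [0.557, -0.3986, 0.0273]
eef_rot: [-180.0, -0.1, -59.1]
contact_force: [-0.6, -0.2, 2.6]
gripper_width: 0.0416
gripper_force: 15.0
```

Request:
{"api": "jog_arm", "payload": {"deltas": [[[-0.3, 0, 0, 3, 0], [-0.3, 0, 0, 3, 0], [-0.3, -1.3, 5.8, 0, -0.085], [-0.3, -1.3, 5.8, 0, -0.085], [-0.3, -1.3, 5.8, 0, -0.085], [-0.3, -1.3, 5.8, 0, -0.085], [-0.3, -1.3, 5.8, 0, -0.085], [-0.3, -1.3, 5.8, 0, -0.085]]]}}

```text
time_s: 3.1
tcp_pos: [0.4783, -0.0487, 0.0871]
eef_rot: [-179.9, 0.0, -88.5]
contact_force: [1.6, 1.0, 0.5]
gripper_width: 0.0414
gripper_force: 15.0
```

Request:
{"api": "jog_arm", "payload": {"deltas": [[[-0.3, -1.3, 5.8, 0, -0.085], [-0.3, -1.3, 5.8, 0, -0.085], [-0.3, -1.3, 5.8, 0, -0.085], [-0.3, -1.3, 5.8, 0, -0.085], [-0.3, 0, 0, -2, 0], [-0.3, 0, 0, 0, 0], [-0.3, 0, 0, 0, 0]]]}}

```text
time_s: 3.98
tcp_pos: [0.4269, 0.1812, 0.067]
eef_rot: [-180.0, -0.0, -107.8]
contact_force: [-0.6, -0.5, -0.7]
gripper_width: 0.0412
gripper_force: 15.0
```

Request:
{"api": "jog_arm", "payload": {"deltas": [[[-0.3, 0.06, 0.13, -2, 0.003], [-0.3, 0, 0, -1.2, 0], [-0.3, 0, 0, -0.3, 0], [-0.3, 0, 0, -0.05, 0], [0.4, 0, 0, 0, 0], [0.4, 0, 0, 0, 0], [0.7, 0, 0, 3, 0], [0.9, 0, 0, 4, 0]]]}}

```text
time_s: 4.97
tcp_pos: [0.4267, 0.1824, 0.1013]
eef_rot: [179.9, -0.1, -107.6]
contact_force: [0.2, -0.4, 0.8]
gripper_width: 0.0759
gripper_force: 0.0
```

Request:
{"api": "jog_arm", "payload": {"deltas": [[[1, 3.02, 4.06, 0, -0.025], [1, 3.02, 4.06, 0, -0.025], [1, 3.02, 4.06, 0, -0.025], [1, 3.02, 4.06, 0, 0], [1, 3.02, 4.06, 0, 0], [1, 0, 0, -2, 0]]]}}

```text
time_s: 5.72
tcp_pos: [0.5808, 0.3894, 0.0817]
eef_rot: [-179.9, 0.2, -111.8]
contact_force: [-1.0, -0.9, -1.2]
gripper_width: 0.0876
gripper_force: 0.0
```

```bash
cat > chk.py <<'E'
import sys
from v import *
tag=sys.argv[1]
C={'big_hex':(.6866,-.0042),'small_hex':(.6341,-.2221),'rhombus':(.4269,.1833),'bar':(.4877,-.007)}
PL={'big_hex':(.578,.3863),'small_hex':(.6554,.2154),'rhombus':(.5578,-.3971),'bar':(.4126,-.2296)}
st=r.get_state();print(st['time_s'],st['tcp_pos'])
I={n:r.capture(n) for n in('top','scene')}
for n in I: cv2.imwrite(f'pics/{n}_{tag}.png',I[n])
row=[]
for a in sys.argv[2:]:
    k=a.strip('@');z,src=(.003,PL) if '@' in a else (.007,C)
    for n in I:
        p,c,cr,po=fit(n,masks(I[n]),k,[*src[k],0],z,z+.018);print(k,n,np.round(p,4),round(c,1))
        q=proj(n,[[*src[k],z]])[0].astype(int);h=36
        v=cv2.resize(I[n][q[1]-h:q[1]+h,q[0]-h:q[0]+h],(380,380),interpolation=cv2.INTER_CUBIC);row.append(v)
cv2.imwrite(f'pics/c_{tag}.png',np.hstack(row[:2]))
E
python3 chk.py a rhombus @big_hex
```

```text
5.725 [0.58082211 0.38940102 0.08165123]
rhombus top [ 0.4279  0.1835 73.1812] 30.3
rhombus scene [ 0.4292  0.1822 71.0332] 126.8
big_hex top [0.5777 0.3862 7.9126] 157.5
big_hex scene [0.5785 0.385  7.4798] 299.0
```

View pics/c_a.png

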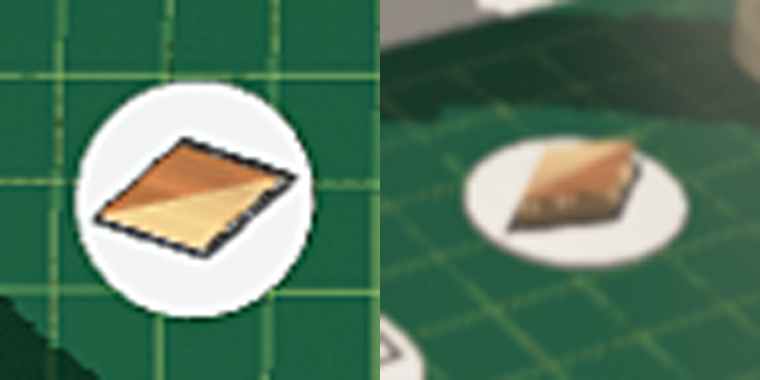

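Request:
{"api": "jog_arm", "payload": {"deltas": [[[1, 0, 0, -2.5, 0], [1, 0, 0, -2, 0], [1, 0, 0, -1.05, 0], [0.2, 0, 0, 0, 0], [0.2, 0, 0, 0, 0], [0.2, 0, 0, 0, 0], [0.2, 0, 0, 0, 0]]]}}

```text
time_s: 6.7
tcp_pos: [0.5786, 0.3863, 0.0264]
eef_rot: [-180.0, 0.1, -111.9]
contact_force: [-0.6, 1.1, 2.9]
gripper_width: 0.0601
gripper_force: 15.0
```

Request:
{"api": "jog_arm", "payload": {"deltas": [[[0.2, 0, 0, 3, 0], [0.2, 0, 0, 3, 0], [0.2, 1.55, -5.58, 0, -0.061], [0.2, 1.55, -5.58, 0, -0.061], [0.2, 1.55, -5.58, 0, -0.061], [0.2, 1.55, -5.58, 0, -0.061], [0.2, 1.55, -5.58, 0, -0.061], [0.2, 1.55, -5.58, 0, -0.061]]]}}

```text
time_s: 7.7
tcp_pos: [0.6716, 0.0494, 0.0859]
eef_rot: [-180.0, 0.0, -133.0]
contact_force: [1.2, 0.9, -1.1]
gripper_width: 0.0597
gripper_force: 15.0
```

Request:
{"api": "jog_arm", "payload": {"deltas": [[[0.2, 1.56, -5.57, 0, -0.063], [0.2, 0, 0, 0, 0], [0.2, 0, 0, -2.5, 0], [0.2, 0, 0, -2, 0], [0.2, 0, 0, -0.8, 0], [0.2, 0, 0, -0.25, 0], [0.2, 0, 0, 0, 0]]]}}

```text
time_s: 8.57
tcp_pos: [0.6873, -0.0041, 0.0309]
eef_rot: [-180.0, 0.1, -136.4]
contact_force: [0.0, -0.6, -0.1]
gripper_width: 0.0602
gripper_force: 15.0
```

Request:
{"api": "jog_arm", "payload": {"deltas": [[[0.2, 0, 0, -0.03, 0], [1, 0, 0, 0, 0], [1, 0, 0, 0, 0], [1, 0, 0, 4, 0], [0.6, -0.78, 5.49, 2, -0.09], [0.5, -0.78, 5.49, 0, -0.09], [0.5, -0.78, 5.49, 0, -0.09], [0.5, -0.78, 5.49, 0, -0.09]]]}}

```text
time_s: 9.57
tcp_pos: [0.6554, 0.2167, 0.0901]
eef_rot: [180.0, 0.0, -157.3]
contact_force: [-0.1, -0.2, -0.1]
gripper_width: 0.066
gripper_force: 0.0
```

```bash
python3 chk.py b big_hex rhombus @small_hex
```

```text
9.575 [0.65537452 0.21668727 0.09012257]
big_hex top [ 6.87700e-01 -3.50000e-03 -1.82662e+01] 20.5
big_hex scene [ 6.88600e-01 -5.80000e-03 -1.59471e+01] 61.6
rhombus top [ 0.4279  0.1838 73.32  ] 75.1
rhombus scene [ 0.429   0.1811 70.3904] 137.3
small_hex top [ 0.6545  0.2153 22.461 ] 152.2
small_hex scene [ 0.6557  0.2145 22.4078] 45.3
```

View pics/c_b.png

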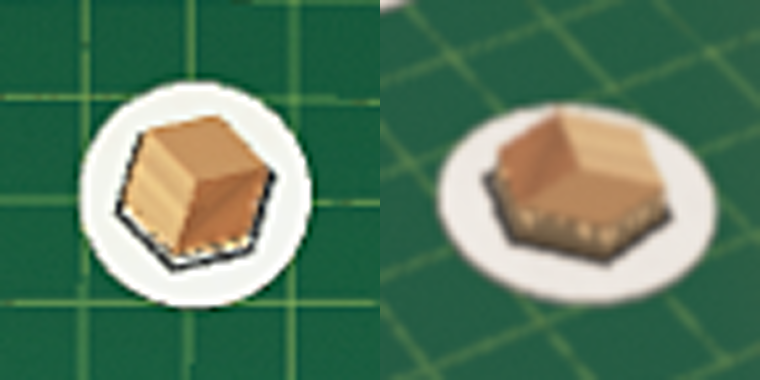

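Request:
{"api": "jog_arm", "payload": {"deltas": [[[0.5, 0, 0, -2.5, 0], [0.5, 0, 0, -2.5, 0], [0.5, 0, 0, -1.42, 0], [-0.4, 0, 0, 0, 0], [-0.4, 0, 0, 0, 0], [-0.4, 0, 0, 0, 0], [-0.4, 0, 0, 0, 0]]]}}

```text
time_s: 10.55
tcp_pos: [0.6561, 0.2153, 0.0265]
eef_rot: [180.0, 0.1, -157.1]
contact_force: [-0.5, -0.2, 2.1]
gripper_width: 0.0362
gripper_force: 15.0
```

Run:
```python
from v import *
im=cv2.imread('pics/top_b.png');out=[]
for k,p in(('big_hex',(.6863,-.0037,-16.3)),('rhombus',(.4267,.1838,72.4))):
    q=proj('top',[[*p[:2],.007]])[0].astype(int);h=20;s=19
    v=cv2.resize(im[q[1]-h:q[1]+h,q[0]-h:q[0]+h],None,fx=s/2,fy=s/2,interpolation=cv2.INTER_NEAREST)
    for z,o,c in((.025,0,(255,0,0)),(.007,0,(0,0,255)),(.007,.003,(0,255,0))):
        u=(proj('top',verts(k,*p,z,z,o))-(q-h)+.5)*s/2;cv2.polylines(v,[np.int32(u)],True,c,1)
    out.append(v)
cv2.imwrite('pics/ov.png',np.hstack(out))
```

```text
(no output)
```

View pics/ov.png

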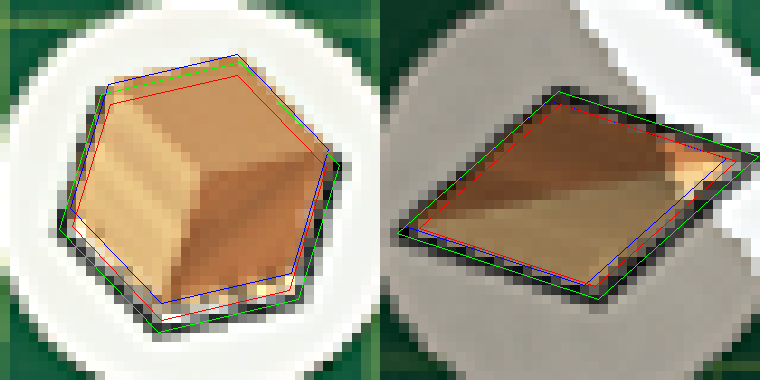

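Request:
{"api": "jog_arm", "payload": {"deltas": [[[-0.4, 0, 0, 3, 0], [-0.4, 0, 0, 3, 0], [-0.4, -0.27, -5.47, 0, -0.031], [-0.4, -0.27, -5.47, 0, -0.031], [-0.4, -0.27, -5.47, 0, -0.031], [-0.4, -0.27, -5.47, 0, -0.031], [-0.4, -0.27, -5.47, 0, -0.031], [-0.4, -0.26, -5.47, 0, -0.031]]]}}

```text
time_s: 11.55
tcp_pos: [0.6395, -0.1149, 0.0861]
eef_rot: [-180.0, 0.0, -167.8]
contact_force: [1.2, -1.0, 0.8]
gripper_width: 0.0353
gripper_force: 15.0
```

Request:
{"api": "jog_arm", "payload": {"deltas": [[[-0.4, -0.26, -5.47, 0, -0.03], [-0.4, -0.26, -5.46, 0, -0.03], [-0.4, 0, 0, 0, 0], [-0.4, 0, 0, -2.5, 0], [-0.4, 0, 0, -2, 0], [-0.4, 0, 0, -0.8, 0], [-0.4, 0, 0, -0.25, 0], [-0.4, 0, 0, 0, 0]]]}}

```text
time_s: 12.55
tcp_pos: [0.6349, -0.2222, 0.031]
eef_rot: [-180.0, 0.1, -171.1]
contact_force: [0.0, -0.3, -0.5]
gripper_width: 0.0357
gripper_force: 15.0
```

Request:
{"api": "jog_arm", "payload": {"deltas": [[[-0.4, 0, 0, -0.03, 0], [0.5, 0, 0, 0, 0], [0.5, 0, 0, 0, 0], [0.5, 0, 0, 5, 0], [0, -5.54, -0.19, 1, 0.03], [0, -5.54, -0.19, 0, 0.03], [0, -5.54, -0.19, 0, 0.03], [0, -5.53, -0.18, 0, 0.03]]]}}

```text
time_s: 13.55
tcp_pos: [0.4111, -0.2301, 0.0899]
eef_rot: [-180.0, 0.0, -164.3]
contact_force: [-0.8, 0.4, 0.0]
gripper_width: 0.044
gripper_force: 0.0
```

Request:
{"api": "jog_arm", "payload": {"deltas": [[[0, 0, 0, -2.5, 0], [0, 0, 0, -2.5, 0], [0, 0, 0, -1.42, 0], [-0.7, 0, 0, 0, 0], [-0.7, 0, 0, 0, 0], [-0.7, 0, 0, 0, 0], [-0.7, 0, 0, 0, 0]]]}}

```text
time_s: 14.42
tcp_pos: [0.4134, -0.2301, 0.0262]
eef_rot: [-180.0, 0.1, -164.3]
contact_force: [-0.9, 1.2, 3.4]
gripper_width: 0.0199
gripper_force: 15.0
```

Request:
{"api": "jog_arm", "payload": {"deltas": [[[-0.7, 0, 0, 3, 0], [-0.7, 0, 0, 3, 0], [-0.7, 0.94, 2.78, 0, 0.169], [-0.7, 0.94, 2.78, 0, 0.169], [-0.7, 0.94, 2.78, 0, 0.169], [-0.7, 0.94, 2.78, 0, 0.169], [-0.7, 0.94, 2.78, 0, 0.169], [-0.7, 0.94, 2.79, 0, 0.169]]]}}

```text
time_s: 15.42
tcp_pos: [0.4695, -0.0621, 0.0859]
eef_rot: [-180.0, 0.0, -105.9]
contact_force: [0.7, -0.4, 0.1]
gripper_width: 0.02
gripper_force: 15.0
```

Request:
{"api": "jog_arm", "payload": {"deltas": [[[-0.7, 0.94, 2.78, 0, 0.169], [-0.7, 0.93, 2.79, 0, 0.168], [-0.7, 0, 0, 0, 0], [-0.7, 0, 0, -2.5, 0], [-0.7, 0, 0, -2, 0], [-0.7, 0, 0, -0.8, 0], [-0.7, 0, 0, -0.25, 0], [-0.7, 0, 0, 0, 0]]]}}

```text
time_s: 16.42
tcp_pos: [0.4882, -0.0075, 0.0307]
eef_rot: [-180.0, 0.0, -86.9]
contact_force: [0.2, 0.1, -0.9]
gripper_width: 0.0201
gripper_force: 15.0
```

Release, then retreat up and to the empty right side.

Request:
{"api": "jog_arm", "payload": {"deltas": [[[-0.7, 0, 0, -0.03, 0], [0, 0, 0, 0, 0], [0, 0, 0, 0, 0], [0, 0, 0, 3, 0], [0, 0, 0, 6, 0], [0, 0, 0, 6, 0], [0, 0, -6, 0, 0], [0, 0, -6, 0, 0]]]}}

```text
time_s: 17.42
tcp_pos: [0.4885, -0.128, 0.1812]
eef_rot: [-179.8, 0.0, -86.8]
contact_force: [0.9, -0.0, -0.9]
gripper_width: 0.0439
gripper_force: 0.0
```

Request:
{"api": "jog_arm", "payload": {"deltas": [[[0, -1.5, -6, 0, 0], [0, -3, -5, 0, 0], [0, -3, -5, 0, 0], [0, -3, -5, 0, 0], [0, -3, -5, 0, 0], [0, -3, -5, 0, 0], [0, -3, -5, 0, 0], [0, 0, -5, 0, 0]]]}}

```text
time_s: 18.42
tcp_pos: [0.2908, -0.5388, 0.1801]
eef_rot: [-180.0, 0.0, -87.0]
contact_force: [2.2, 0.1, 0.6]
gripper_width: 0.044
gripper_force: 0.0
```

```bash
python3 chk.py d big_hex small_hex rhombus bar
python3 - <<'E'
from v import *
im=cv2.imread('pics/top_d.png');out=[]
for k,p in(('big_hex',(.6863,-.0037,-16.3)),('small_hex',(.6338,-.2216,8.7)),('rhombus',(.4267,.1838,72.4)),('bar',(.4880,-.0064,-86.95))):
    q=proj('top',[[*p[:2],.007]])[0].astype(int);h=20;s=14
    v=cv2.resize(im[q[1]-h:q[1]+h,q[0]-h:q[0]+h],None,fx=s/2,fy=s/2,interpolation=cv2.INTER_NEAREST)
    for z,o,c in((.025,0,(255,0,0)),(.007,.003,(0,255,0))):
        u=(proj('top',verts(k,*p,z,z,o))-(q-h)+.5)*s/2;cv2.polylines(v,[np.int32(u)],True,c,1)
    out.append(v)
cv2.imwrite('pics/ov2.png',np.vstack([np.hstack(out[:2]),np.hstack(out[2:])]))
E
```

```text
18.425 [ 0.29080081 -0.53884355  0.18013117]
big_hex top [ 6.87700e-01 -3.50000e-03 -1.81693e+01] 20.9
big_hex scene [ 6.8860e-01 -5.6000e-03 -1.6925e+01] 62.5
small_hex top [ 0.6352 -0.2229  5.951 ] 31.2
small_hex scene [ 0.636  -0.2242  8.6468] 88.8
rhombus top [ 0.4279  0.1837 72.9403] 30.2
rhombus scene [ 0.4291  0.182  71.2495] 176.0
bar top [ 4.8870e-01 -8.5000e-03 -8.6664e+01] 38.2
bar scene [ 4.89100e-01 -9.60000e-03 -8.69579e+01] 90.9
```

View pics/ov2.png

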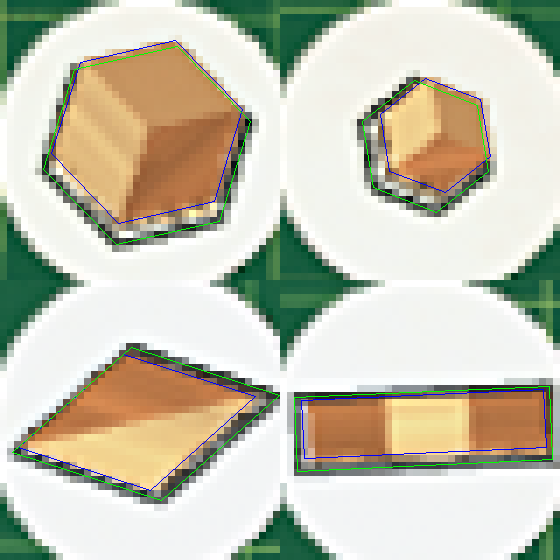

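View pics/top_d.png

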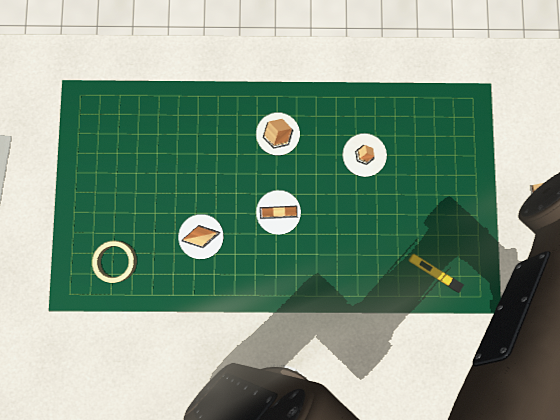

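Request:
{"api": "jog_arm", "payload": {"deltas": [[[0, 0, 5, 0, 0], [0, 3, 5, 0, 0], [0, 3, 5, 0, 0], [0, 3, 5, 0, 0], [0, 3, 5, 0, 0], [0, 3, 5, 0, 0], [0, 3, 5, 0, 0], [0, 1.5, 6, 0, 0]]]}}

```text
time_s: 19.52
tcp_pos: [0.489, -0.1254, 0.1798]
eef_rot: [-180.0, -0.0, -86.9]
contact_force: [1.2, -1.0, -0.1]
gripper_width: 0.0438
gripper_force: 0.0
```

Request:
{"api": "jog_arm", "payload": {"deltas": [[[0, 0, 6, 0, 0], [0, 0, 6, 0, 0], [0, 0, 0, -6, 0], [0, 0, 0, -5, 0], [0, 0, 0, -2.5, 0], [0, 0, 0, -1.2, 0], [0, 0, 0, -0.3, 0], [0, 0, 0, 0, 0]]]}}

```text
time_s: 20.52
tcp_pos: [0.4886, -0.0072, 0.0306]
eef_rot: [-179.9, 0.0, -86.9]
contact_force: [1.0, -0.7, 0.5]
gripper_width: 0.0435
gripper_force: 0.0
```

Request:
{"api": "jog_arm", "payload": {"deltas": [[[-0.7, 0, 0, 0, 0], [-0.7, 0, 0, 0, 0], [-0.7, 0, 0, 0, 0], [-0.7, 0, 0, 0.15, 0], [-0.7, 0, 0.14, 0, 0], [-0.7, 0, 0, 0, 0], [-0.7, 0, 0, -0.15, 0], [-0.7, 0, 0, 0, 0]]]}}

```text
time_s: 21.52
tcp_pos: [0.488, -0.0059, 0.0301]
eef_rot: [-180.0, -0.0, -86.9]
contact_force: [-2.9, 1.1, 6.0]
gripper_width: 0.0199
gripper_force: 15.0
```

Request:
{"api": "jog_arm", "payload": {"deltas": [[[0, 0, 0, 0, 0], [0, 0, 0, 0, 0], [0, 0, 0, 3, 0], [0, 0, 0, 6, 0], [0, 0, 0, 6, 0], [0, 0, -6, 0, 0], [0, 0, -6, 0, 0], [0, -1.5, -6, 0, 0]]]}}

```text
time_s: 22.52
tcp_pos: [0.4733, -0.1876, 0.1799]
eef_rot: [-180.0, -0.0, -86.8]
contact_force: [1.1, -0.3, -0.2]
gripper_width: 0.0442
gripper_force: 0.0
```

Request:
{"api": "jog_arm", "payload": {"deltas": [[[0, -3, -5, 0, 0], [0, -3, -5, 0, 0], [0, -3, -5, 0, 0], [0, -3, -5, 0, 0], [0, -3, -5, 0, 0], [0, -3, -5, 0, 0], [0, 0, -5, 0, 0], [0, 0, 0, 0, 0]]]}}

```text
time_s: 23.52
tcp_pos: [0.2919, -0.5387, 0.1784]
eef_rot: [179.9, 0.0, -87.1]
contact_force: [0.0, 0.1, -0.0]
gripper_width: 0.0438
gripper_force: 0.0
```

```bash
python3 chk.py e bar
```

```text
23.525 [ 0.29191286 -0.53869806  0.17844525]
bar top [ 4.8800e-01 -6.1000e-03 -8.6635e+01] 42.2
bar scene [ 4.88900e-01 -8.10000e-03 -8.67036e+01] 92.8
```

View pics/c_e.png

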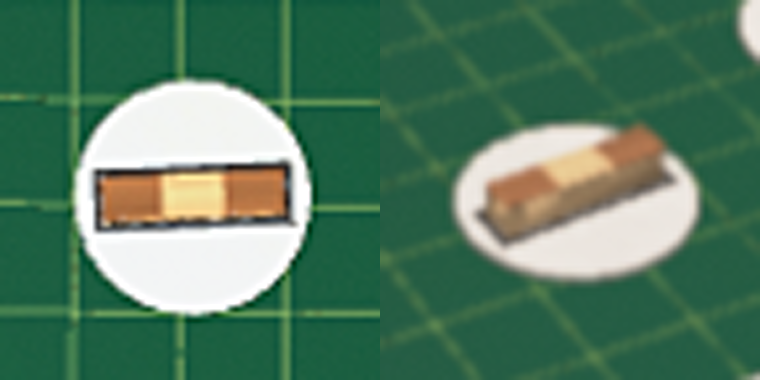

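The bar now sits centred in its outline in both views. The earlier overlays show the other three tiles well placed, so I'm handing in.

```bash
python3 -c "from plant import r;print(r.close_job())"
```

```text
the job is handed in; nothing more can be done
None
```

All four inlay tiles lie flat on their matching coasters, centred to within about 1–1.5 mm by the camera checks and turned to line up with the outlines. The tape and cutter were left alone, and the job was handed in at about 24 s.

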